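Put the closet shelf in order

TASK

Tidy the closet shelf: lay the hairbrush front to back down the middle of the open drawer, bristles up and handle towards the drawer's pull, and lay the compact flat in the drawer midway between the brush and the drawer's side wall nearest the robot. Stand the incense holder on the shelf midway between the jewellery box and the candle jar, and set the folded sunglasses upright on the middle of the jewellery box lid, lying along its long side. Never let the ceramic holder tip over, and leave the drawer, the perfume bottle and the watch stand where they are.

Things in the scene. Friction and masses are not known exactly. Their poses are not given: they have to be found in the camera images.
- hairbrush: Bamboo paddle hairbrush lying on its back, bristles up, loose, 90 g. Origin: on the underside, below the centre of the head. Its x axis runs along the brush from handle to head, z up. Head 92 long (x -46 to +46 mm), 50 wide, 10 thick, with a 74 x 36 mm pad of bristles on it up to 26 mm high. Handle 22 wide, 16 thick, straight, from x = -130 to -44 mm. Balance point at about x = -45 mm.
- compact: Round chrome powder compact lying flat, loose, 90 g: a disc 58 mm in diameter and 17 mm thick. Origin: centre of its underside, z up.
- incense_holder: Black ceramic incense-stick holder, loose, 120 g: a round foot 56 mm in diameter and 6 mm thick, sloping up to 12 mm height into an upright stem 26 mm in diameter at the bottom and 22 mm at the top, 38 mm high in all. Origin: centre of its underside, z up. It must never lean more than 40 degrees.
- sunglasses: Folded tortoiseshell sunglasses standing upright on the lower rims and temple ends, loose, 35 g. 136 mm long (x axis), 32 mm deep (y, -16 to +16 mm), 40 mm high. Origin: middle of the footprint, z up. The lens front is at y = -16 to -10 mm, the folded temples at y = +6 to +16 mm; at the middle (x = 0) the bridge and temples fill heights of 25 to 35 mm and can be gripped across y there, 32 mm wide.
- jewel_box: Dark wooden jewellery box, closed, fixed to the shelf: 85 mm (x axis) by 130 mm (y axis, its long side), 45 mm high, flat lid. Origin: centre of its underside, z up. The candle jar stands in line with its x axis, at either side, 235 to 240 mm from centre to centre.
- candle_jar: White ceramic candle jar with a wooden lid, fixed to the shelf: 85 mm in diameter, 55 mm high. Origin: centre of its underside.
- drawer_mid (a point): Point on the inner floor of the open drawer, 8 mm above the shelf, midway between its side walls, 115 mm behind the inside of its front panel. x axis points inward from front panel to organizer, y to the side wall nearest the robot. Inside, the drawer is 250 mm long (x), 270 wide; walls 4 mm thick, 40 mm above its floor; front panel 53 mm above it, with a pull 90 mm wide sticking out 16 mm in front.
- organizer: Fixed white plastic three-tier organizer, 280 mm deep (x axis), 300 wide, 240 high; its front (-x) faces roughly the robot's right. Origin: centre of its underside. The bottom drawer is pulled out: the front face stands 114 to 131 mm beyond the drawer_mid point. The drawer slides with about 6 N and must stay as it is.
- perfume: Bystander: amber perfume bottle, 35 x 50 mm, 90 mm high with a black cap, loose. Origin: centre of its underside. Leave it alone.
- watch_stand: Bystander: a watch on a dark wooden block, 70 x 70 mm, 39 mm high, loose. Origin: centre of its underside. Leave it alone.
Mind the look-alikes: they are no part of the job. Several things have the shape of the candle_jar; the one meant has the colours described above.

How it is judged (in metres and radians):
At the end, for the whole second after the job is handed in: At rest: brush on drawer floor, handle to pull, 15 mm off middle line, 0.2 rad, 27 mm lengthwise; compact flat in drawer 57-97 mm from middle line on robot side; holder upright, 13 mm (along) and 15 mm (across) from midway box-jar; sunglasses upright on lid, 15 mm, 0.2 rad (x of hairbrush in the frame of drawer_mid between 0.015 and 0.07 m and y of hairbrush in the frame of drawer_mid between -0.015 and 0.015 m and z of hairbrush in the frame of drawer_mid between -0.006 and 0.008 m and angle between the x axis of hairbrush and the x axis of drawer_mid, either way round below 0.2 rad and angle between each of hairbrush, compact, incense_holder's own z axis and vertical below 0.12 rad and x of compact in the frame of drawer_mid between -0.085 and 0.085 m and y of compact in the frame of drawer_mid between 0.057 and 0.097 m and z of compact in the frame of drawer_mid between -0.006 and 0.008 m and y of incense_holder in the frame of jewel_box between -0.015 and 0.015 m and horizontal distance between incense_holder and jewel_box below 0.133 m and horizontal distance between incense_holder and candle_jar below 0.133 m and height (world z) of incense_holder below 0.006 m and horizontal distance between sunglasses and jewel_box below 0.015 m and z of sunglasses in the frame of jewel_box between 0.04 and 0.053 m and angle between the x axis of sunglasses and the y axis of jewel_box, either way round below 0.2 rad and angle between sunglasses's own z axis and vertical below 0.15 rad and linear speed of each of hairbrush, compact, incense_holder, sunglasses below 0.02 m/s); the robot touches nothing.
It fails at once if the incense holder tipped over (angle between incense_holder's own z axis and vertical above 0.7 rad).
It fails at once if the drawer was shifted by more than 20 mm (distance of drawer_mid from where it was at the start of the episode above 0.02 m).
It fails at once if the perfume bottle was disturbed (20 mm) (distance of perfume from where it was at the start of the episode above 0.02 m).
It fails at once if the watch stand was disturbed (20 mm) (distance of watch_stand from where it was at the start of the episode above 0.02 m).
It also fails if it takes over 128 s, if anything falls off the work surface, if the arm or the gripper's body presses on something with over 40 N, if the wrist force passes 120 N, or if a joint passes its speed limit or range.

ROBOT

A 6-joint arm with a two-finger parallel gripper is mounted at the origin on the work surface. World frame = base frame: x ahead of the robot, y to its left, z up, the work surface at z = 0. Lengths are in mm, angles in rad, forces in N, time in s.
With the tool pointing down it reaches from about 350 to 975 mm from the base axis. Payload 7.1 kg.
Tool frame: the origin (TCP) lies at the very end of the fingers, on their centre line; the grasp point (between the pads) lies ctrl.hold_point_z behind it (ctrl.hold_point_z is the distance from the TCP to the grasp point, in mm); z points along the fingers, y is the line along which they close (so a half turn about z gives the same grasp; the last joint's range is limited). The gripper opens to 88 mm and grips with 3 to 60 N. Pads are 20 mm wide; open, the fingers measure 115 mm over their backs; the gripper's body (75 mm by 178 mm) begins 61 mm behind the grasp point.
Start: joints at [1.331, 0.423, 1.63, -0, 1.089, -0.019], TCP at [136.85, 609.817, 197.975] pointing down, gripper open.
Joint ranges: [-3, 3], [-0.9, 2.11], [0.09, 2.58], [-1.31, 4.45], [0.11, 2.69], [-2.54, 2.54]. Speed limits (rad/s): [2.39, 2.39, 3.01, 3.14, 3.14, 3.14].

INTERFACE

Orientations are given as a rotation vector (axis times angle).
In Python, from workcell import ctrl gives the robot as it stands. The module is installed in compiled form; this text tells all that it offers.
- The arm moves only by the shell command python3 -m creep 'ROWS'. ROWS is JSON, a list of rows, each an object with "translation": the shift along the tool's x, y, z in mm, a list of three; "angular": the turn, a rotation vector about the tool's x, y, z in rad, a list of three; "jaw": the opening, from 0 (shut) to 1 (fully open). A call has exactly 8 rows; each row is the pose to reach, as a shift and turn from the pose commanded when the call began, along the tool's axes at that moment; what a row does not reach only later rows make up. A row lasts 1/8 s, in which the tool goes at most 62.5 mm and 10.7 degrees, less where a joint would pass 70% of its speed; a pose out of reach is approached as far as the arm can. A call with a gripper value outside its range is refused whole. The fingers move at their own pace and stop on an object; the grip force is fixed at half the most. Time passes only in rows, so rows that repeat a pose let the fingers close, or fill a call up. It gives the time, the measured TCP pose, the force, the opening and the grip force at its end, in the units of the state.
- ctrl.get_obs(): the state, without advancing time (a new reading comes with each control period).
- ctrl.get_image(name): name is "scene" or "top" or "wrist"; returns the picture (420x560x3 uint8, red, green, blue); there is no depth.
- ctrl.camera_info(name): a dict with "camera_matrix" (3x3 intrinsics, pixels), "world_from_camera" (4x4, takes a point from camera to world coordinates). Camera axes: x right, y up, looking along -z (the intrinsics and any distortion apply to the point x, -y, -z); pixel columns grow to the right and rows downward; lengths in mm; the calibration is good to about 2 mm. The wrist camera is an equidistant fisheye: a pixel r from the principal point sees the ray r / f radians off the axis. A picture is of the moment at which its call begins: read the wrist's pose just before it. camera_info takes no time and is no camera call; for the wrist camera it gives the pose at the moment of the call.
- ctrl.close_job(): hands the job in; it is judged then, once.
Trained networks look in the newest picture that a camera, given by its name, has taken for a name from the list of things; names that differ only in an ending like _2 or _b are one class to them, and where a whole thing is asked for, a point or a joint stands for the part that bears it (a point fixed in the world has none). Each returns a list of dicts, best first, with "score" (0 to 1); they miss things now and then, are a little off and sometimes report something else, mostly with a low value. They report only what shows in the picture. A call takes as long as a camera call. They do not tell look-alikes from the thing itself.
- ctrl.look_for(camera, label): "rect" ([left, top, right, bottom] in pixels, round what is visible of it).
The state is a dict: "t": time; "qpos": joint angles; "qvel": joint speeds; "joint_torque": joint torques, N m; "ee_pos": TCP position; "orientation": TCP orientation; "ft_force": force on the tool from outside, world axes, zero at the start; "moment": the same for the moment, N m; "width": finger opening in mm; "grasp_force": force on a finger pad.
Only numpy, scipy, OpenCV 4.12 (cv2) and the standard library are available. Lean on these libraries where they do the work, as an engineer would, in place of code of your own. Each camera call takes 0.05 s, during which the arm holds its last target. There are 200 camera calls.

## Working session

There is one attempt and no reset: what is moved stays moved. The work goes in short steps, Python scripts to look and compute and a shell command to move; the robot and the scene stay as the last step left them, time stands still between calls to the robot, and variables do not carry over. Pictures are saved under pics/ and viewed, at most 18 in all, crops included, and the job is handed in when it is done.

```bash
mkdir -p pics; ls
cat > h.py <<'E'
from workcell import ctrl
import numpy as np, cv2
from scipy.spatial.transform import Rotation as R
def snap(cam,fn=None):
    ci=ctrl.camera_info(cam); im=ctrl.get_image(cam)
    if fn: cv2.imwrite('pics/'+fn,cv2.cvtColor(im,cv2.COLOR_RGB2BGR))
    return im,ci
def p2w(ci,cam,u,v,z):
    K=np.array(ci['camera_matrix']);T=np.array(ci['world_from_camera'])
    a=(u-K[0,2])/K[0,0];b=(v-K[1,2])/K[1,1]
    if cam=='wrist':
        r=np.hypot(a,b); s=np.sin(r)/max(r,1e-9); d=np.array([a*s,-b*s,-np.cos(r)])
    else: d=np.array([a,-b,-1.])
    d=T[:3,:3]@d;o=T[:3,3]
    return (o+d*(z-o[2])/d[2])[:3]
def w2p(ci,cam,p):
    K=np.array(ci['camera_matrix']);T=np.array(ci['world_from_camera'])
    c=T[:3,:3].T@(np.array(p,float)-T[:3,3]); x,y,z=c[0],-c[1],-c[2]
    if cam=='wrist':
        n=np.hypot(x,y);th=np.arctan2(n,z);x,y=x/n*th,y/n*th
    else: x,y=x/z,y/z
    return np.array([K[0,0]*x+K[0,2],K[1,1]*y+K[1,2]])
def tool(dp=None,yaw=None):
    o=ctrl.get_obs();Rm=R.from_rotvec(o['orientation']);return o,Rm
E
python3 - <<'E'
from h import *
o=ctrl.get_obs();print(o['ee_pos'],R.from_rotvec(o['orientation']).as_matrix().round(3).tolist(),ctrl.hold_point_z,o['t'])
for c in('scene','top','wrist'):
    im,ci=snap(c,c+'0.png');print(c,np.round(ci['camera_matrix'],1).tolist(),np.round(ci['world_from_camera'],3).tolist())
    for n in 'hairbrush compact incense_holder sunglasses jewel_box candle_jar drawer_mid organizer perfume watch_stand'.split():
        print(n,[(round(d['score'],2),np.round(d['rect']).astype(int).tolist()) for d in ctrl.look_for(c,n)[:4]])
E
```

```text
pics
[136.71412335 609.26064025 197.20929997] [[-0.976, 0.219, -0.0], [0.219, 0.976, -0.001], [0.0, -0.002, -1.0]] 18.700000000000003 0.0
scene [[387.9, 0.0, 284.9], [0.0, 387.9, 211.3], [0.0, 0.0, 1.0]] [[0.638, -0.567, 0.521, 1059.068], [0.769, 0.456, -0.447, -343.431], [0.016, 0.686, 0.727, 751.928], [0.0, 0.0, 0.0, 1.0]]
hairbrush [(0.83, [48, 326, 142, 354])]
compact [(0.9, [63, 282, 93, 307])]
incense_holder [(0.91, [145, 245, 167, 269]), (0.2, [268, 236, 335, 301])]
sunglasses [(0.65, [176, 295, 246, 330])]
jewel_box [(0.69, [269, 233, 334, 298])]
candle_jar [(0.97, [224, 156, 254, 186]), (0.9, [181, 210, 221, 247]), (0.6, [228, 188, 255, 226])]
drawer_mid [(0.88, [275, 143, 414, 246])]
organizer [(0.74, [277, 301, 302, 341]), (0.64, [275, 52, 498, 249])]
perfume [(0.85, [274, 302, 301, 341]), (0.57, [228, 187, 257, 226])]
watch_stand [(0.69, [165, 341, 218, 395])]
top [[440.4, 0.0, 276.1], [0.0, 440.4, 205.4], [0.0, 0.0, 1.0]] [[0.005, 0.986, -0.167, 310.908], [-1.0, 0.008, 0.02, 96.754], [0.021, 0.167, 0.986, 1501.756], [0.0, 0.0, 0.0, 1.0]]
hairbrush [(0.87, [388, 188, 434, 229])]
compact [(0.7, [402, 237, 423, 254])]
incense_holder [(0.47, [352, 230, 367, 249])]
sunglasses [(0.72, [336, 160, 370, 199])]
jewel_box [(0.6, [268, 154, 308, 183])]
candle_jar [(0.96, [256, 259, 282, 286]), (0.8, [312, 222, 338, 249]), (0.58, [274, 223, 303, 249])]
drawer_mid [(0.65, [179, 156, 255, 242])]
organizer [(0.75, [65, 139, 255, 247]), (0.66, [402, 235, 423, 253])]
perfume [(0.58, [318, 133, 331, 152])]
watch_stand [(0.68, [368, 145, 393, 172])]
wrist [[325.2, 0.0, 274.0], [0.0, 325.2, 210.8], [0.0, 0.0, 1.0]] [[0.219, -0.933, -0.287, 57.538], [0.976, 0.209, 0.065, 627.423], [-0.0, -0.294, 0.956, 386.111], [0.0, 0.0, 0.0, 1.0]]
hairbrush []
compact []
incense_holder []
sunglasses []
jewel_box []
candle_jar []
drawer_mid [(0.54, [156, 382, 181, 392])]
organizer [(0.88, [151, 352, 359, 396])]
perfume []
watch_stand []
```

Run:
```python
import cv2
a=cv2.imread('pics/top0.png')[110:310,50:450]; cv2.imwrite('pics/top0c.png',cv2.resize(a,(800,400),interpolation=cv2.INTER_CUBIC))
```

```text
(no output)
```

View pics/top0c.png

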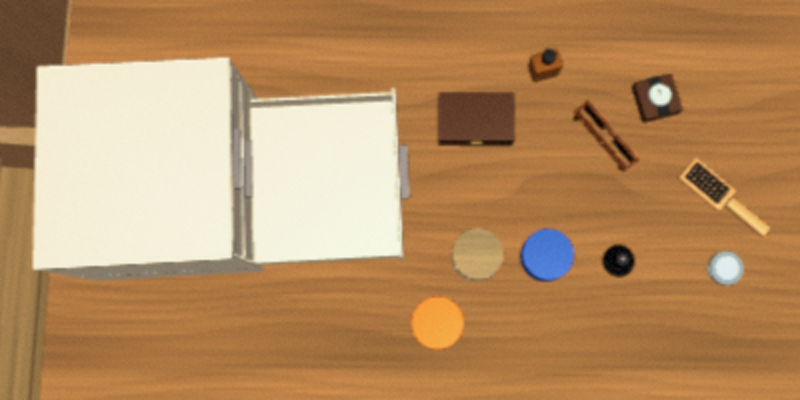

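View pics/scene0.png

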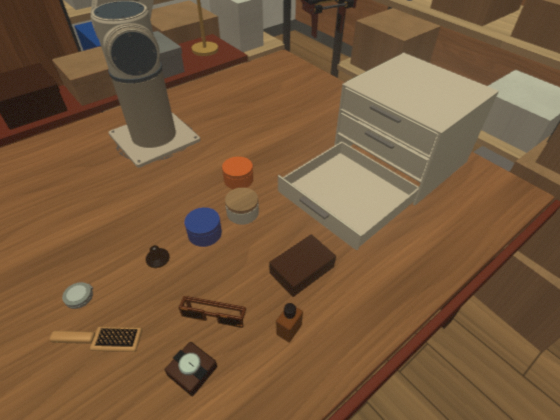

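The top crop shows the white, wood-lidded jar at full-frame pixel (289,237), in line with the box at (288,169). The drawer front is at column ~252, with the brush at (411,208), the compact at (413,244) and the holder at (359,240). The glasses are at (353,178), the perfume at (323,142) and the watch at (380,158).

```bash
cat >> h.py <<'E'
def rot(obs):return R.from_rotvec(obs['orientation']).as_matrix()
E
python3 - <<'E'
from h import *
ci=ctrl.camera_info('top')
f=lambda n,cx,cy,z,full=False:print(n,p2w(ci,'top',*( (cx,cy) if full else (50+cx/2-.25,110+cy/2-.25)),z).round(0))
for i,p in enumerate([(439,93),(515,94),(514,140),(438,139)]):f('boxlid%d'%i,*p,45)
f('jar lid',478,253,55);f('holder top',622,259,38);f('holder foot',618,261,3);f('compact',726,267,17)
f('brush head far',684,176,10)
for p in [(697,160),(735,190),(720,207),(682,178)]:f('head corner',*p,10)
f('handle end',766,230,16);f('glass A',583,107,40);f('glass B',627,164,40)
f('perf',546,63,50);f('watch',657,98,39)
for p in [(393,97),(401,255),(252,103),(254,262)]:f('drawer in',*p,48)
f('front top L',394,90,61);f('front top R',402,256,61);f('pull',405,171,35)
s=ctrl.camera_info('scene')
for n,u,v,z in [('holder',156,258,15),('compact',78,294,10),('jar lid',242,199,55),('handle end',53,337,10),('dr frontL',282,188,61),('dr frontR',357,237,61)]:print(n,p2w(s,'scene',u,v,z).round(0))
E
```

```text
boxlid0 [727.  91.  45.]
boxlid1 [727. -39.  45.]
boxlid2 [646. -37.  45.]
boxlid3 [647.  92.  45.]
jar lid [453.  25.  55.]
holder top [ 446. -217.   38.]
holder foot [ 446. -217.    3.]
compact [ 435. -398.   17.]
brush head far [ 593. -335.   10.]
head corner [ 622. -359.   10.]
head corner [ 569. -423.   10.]
head corner [ 539. -395.   10.]
head corner [ 590. -331.   10.]
handle end [ 499. -471.   16.]
glass A [ 707. -156.   40.]
glass B [ 608. -229.   40.]
perf [781. -92.  50.]
watch [ 724. -285.   39.]
drawer in [719. 169.  48.]
drawer in [449. 152.  48.]
drawer in [706. 408.  48.]
drawer in [436. 393.  48.]
front top L [727. 167.  61.]
front top R [446. 150.  61.]
pull [593. 148.  35.]
holder [ 458. -220.   15.]
compact [ 436. -394.   10.]
jar lid [458.  28.  55.]
handle end [ 503. -468.   10.]
dr frontL [495. 129.  61.]
dr frontR [732. 159.  61.]
```

```bash
cat >> h.py <<'E'
def go(x,y,z,phi=None):
    o=ctrl.get_obs();M=rot(o);d=np.array([x,y,z])-o['ee_pos'];t=M.T@d
    cur=np.degrees(np.arctan2(M[1,1],M[0,1])); n=np.linalg.norm(d)
    if phi is None: phi=cur
    rotz=np.radians(-(phi-cur))
    rotz=(rotz+np.pi)%(2*np.pi)-np.pi
    g=M.T@np.array([0,0,-1.]); tilt=np.cross([0,0,1],g)
    print('pos',o['ee_pos'].round(1),'phi',cur.round(1),'j6',round(o['qpos'][5],2),'w',round(o['width'],1),'t',o['t'],'| T',t.round(1).tolist(),'rotz',round(rotz,3),'tilt',tilt.round(3),'rows',round(n/62.5,1),'rotrows',round(abs(rotz)/.1867,1))
E
python3 -c "
from h import *
go(520,-270,300,-25)"
```

```text
pos [136.8 609.8 198. ] phi 77.3 j6 -0.02 w 88.0 t 1.65 | T [-566.6, -774.5, -102.0] rotz 1.786 tilt [ 0. -0.  0.] rows 15.4 rotrows 9.6
```

```bash
python3 -m creep '[{"translation":[-20,-50,-60],"angular":[0,0,0.18],"jaw":1},{"translation":[-60,-95,-100],"angular":[0,0,0.36],"jaw":1},{"translation":[-100,-140,-102],"angular":[0,0,0.54],"jaw":1},{"translation":[-140,-190,-102],"angular":[0,0,0.72],"jaw":1},{"translation":[-180,-245,-102],"angular":[0,0,0.9],"jaw":1},{"translation":[-215,-295,-102],"angular":[0,0,1.08],"jaw":1},{"translation":[-250,-345,-102],"angular":[0,0,1.26],"jaw":1},{"translation":[-285,-390,-102],"angular":[0,0,1.44],"jaw":1}]'
python3 -c "
from h import *
go(520,-270,300,-25)"
```

```text
t: 2.65
ee_pos: [321.9, 182.8, 300.4]
orientation: [2.324, 2.113, 0.002]
ft_force: [0.7, 0.2, 0.7]
width: 87.6
grasp_force: 0.0
pos [321.9 182.8 300.4] phi -5.5 j6 0.58 w 87.6 t 2.65 | T [-431.9, 240.3, 0.4] rotz 0.341 tilt [ 0.001 -0.001  0.   ] rows 7.9 rotrows 1.8
```

```bash
python3 -m creep '[{"translation":[-432,240,0],"angular":[0,0,0.34],"jaw":1},{"translation":[-432,240,0],"angular":[0,0,0.34],"jaw":1},{"translation":[-432,240,0],"angular":[0,0,0.34],"jaw":1},{"translation":[-432,240,0],"angular":[0,0,0.34],"jaw":1},{"translation":[-432,240,0],"angular":[0,0,0.34],"jaw":1},{"translation":[-432,240,0],"angular":[0,0,0.34],"jaw":1},{"translation":[-432,240,0],"angular":[0,0,0.34],"jaw":1},{"translation":[-432,240,0],"angular":[0,0,0.34],"jaw":1}]'
python3 - <<'E'
from h import *
im,ci=snap('wrist','w1.png')
o=ctrl.get_obs();print(o['ee_pos'],np.round(ci['world_from_camera'],2).tolist())
for n,p in dict(box=(687,27,45),jar=(453,25,55),holder=(446,-217,38),compact=(435,-398,17),brush=(580,-377,10),handle=(499,-471,16),gl=(657,-193,40)).items():print(n,w2p(ci,'wrist',p).round(0))
for n in 'hairbrush compact incense_holder sunglasses jewel_box candle_jar'.split():
    print(n,[(round(d['score'],2),np.round(d['rect']).astype(int).tolist()) for d in ctrl.look_for('wrist',n)[:3]])
E
```

```text
t: 3.65
ee_pos: [522.2, -269.6, 300.0]
orientation: [2.645, 1.695, 0.0]
ft_force: [0.3, -0.2, -0.1]
width: 87.8
grasp_force: 0.0
[ 524.56593137 -274.94486291  299.66766149] [[0.91, 0.4, 0.12, 555.85], [-0.42, 0.87, 0.27, -196.04], [0.0, -0.29, 0.96, 488.12], [0.0, 0.0, 0.0, 1.0]]
box [292. -57.]
jar [141.  11.]
holder [209. 161.]
compact [258. 263.]
brush [336. 215.]
handle [312. 284.]
gl [340.  83.]
hairbrush [(0.89, [306, 184, 360, 291]), (0.23, [114, 1, 178, 45])]
compact [(0.7, [244, 246, 272, 280]), (0.33, [309, 40, 371, 131]), (0.2, [112, 2, 178, 45])]
incense_holder [(0.76, [200, 142, 231, 174])]
sunglasses [(0.81, [308, 42, 371, 131])]
jewel_box [(0.66, [306, 184, 360, 289])]
candle_jar [(0.95, [140, 48, 208, 109]), (0.93, [114, 0, 178, 48]), (0.69, [45, 0, 103, 50])]
```

View pics/w1.png

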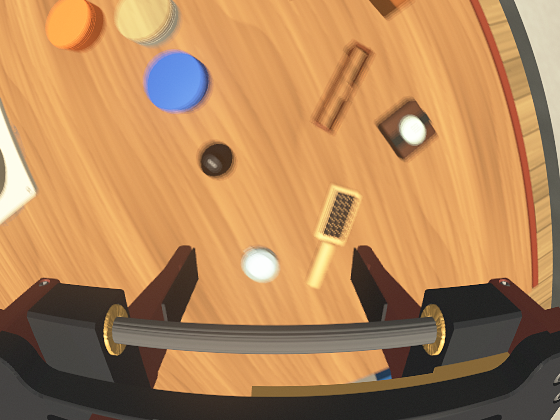

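The wrist view shows the compact at (260,264), the brush from handle end (314,286) to head tip (346,188), the holder at (216,160), and the glasses from (358,46) to (325,128). All agree with the predictions from the top camera. The image is slightly blurred, so I'll measure again now the arm is still.

Run:
```python
from h import *
im,ci=snap('wrist')
g=cv2.cvtColor(im,cv2.COLOR_RGB2HSV)
f=lambda u,v,z:p2w(ci,'wrist',u,v,z).round(0)[:2]
for n in 'hairbrush compact incense_holder sunglasses'.split():
    d=ctrl.look_for('wrist',n)[0];l,t,r,b=d['rect'];print(n,d['score'],np.round(d['rect']).tolist(),{z:f((l+r)/2,(t+b)/2,z) for z in(0,8,17,20)})
cv2.imwrite('pics/w2.png',cv2.resize(cv2.cvtColor(im,cv2.COLOR_RGB2BGR)[20:300,180:400],(629,800)[:2] if 0 else (471,600),interpolation=cv2.INTER_CUBIC))
np.save('ci2.npy',ci,allow_pickle=True)
```

```text
hairbrush 0.75 [305.0, 186.0, 362.0, 291.0] {0: array([ 562., -413.]), 8: array([ 561., -410.]), 17: array([ 561., -405.]), 20: array([ 561., -404.])}
compact 0.59 [243.0, 247.0, 276.0, 278.0] {0: array([ 433., -401.]), 8: array([ 435., -398.]), 17: array([ 437., -394.]), 20: array([ 438., -393.])}
incense_holder 0.85 [198.0, 139.0, 234.0, 176.0] {0: array([ 447., -216.]), 8: array([ 449., -216.]), 17: array([ 451., -215.]), 20: array([ 452., -215.])}
sunglasses 0.61 [310.0, 42.0, 372.0, 133.0] {0: array([ 663., -196.]), 8: array([ 661., -196.]), 17: array([ 659., -196.]), 20: array([ 659., -196.])}
```

View pics/w2.png

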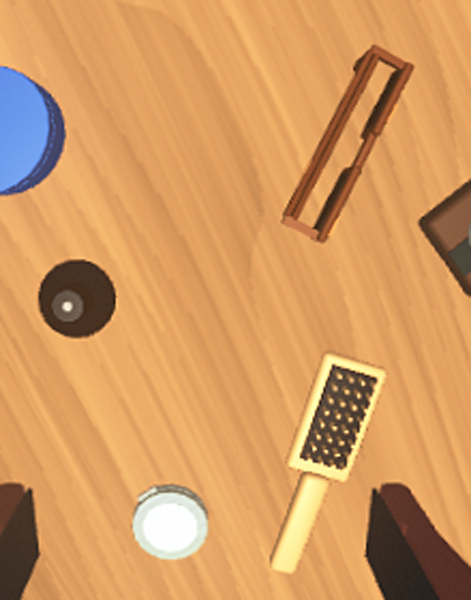

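The crop shows the brush axis from (283,570) to (357,361) in crop pixels. The glasses' corners are (377,47), (411,67), (322,241) and (285,218), the holder top is at (67,306), and the compact top is at (172,524).

Run:
```python
from h import *
ci=np.load('ci2.npy',allow_pickle=True).item()
f=lambda u,v,z:p2w(ci,'wrist',180+u/2.141,20+v/2.143,z)[:2]
a,b,r=f(283,570,12),f(357,361,10),f(314,474,12)
print('brush',a.round(),r.round(),b.round(),np.linalg.norm(b-a),np.degrees(np.arctan2(*(b-a)[::-1])),'origin',(b-46*(b-a)/np.linalg.norm(b-a)).round())
c=[f(*p,38) for p in [(377,47),(411,67),(322,241),(285,218)]]
print('gl',np.round(c).tolist(),np.mean(c,0).round(),[np.degrees(np.arctan2(*(p-q)[::-1])).round(1) for p,q in((c[0],c[3]),(c[1],c[2]))])
print('holder',f(67,306,38),f(77,299,3),'compact',f(172,524,17))
s=ctrl.camera_info('top')
go(435,-397,60,0)
```

```text
brush [ 497. -474.] [ 549. -407.] [ 610. -340.] 174.7090138009967 49.82277566640466 origin [ 580. -375.]
gl [[702.0, -143.0], [718.0, -164.0], [615.0, -248.0], [599.0, -224.0]] [ 659. -195.] [np.float64(38.3), np.float64(39.3)]
holder [ 446.03011389 -217.29737791] [ 446.37585874 -217.85859489] compact [ 436.66056418 -397.85232918]
pos [ 521.7 -266.5  300.4] phi -24.6 j6 -0.06 w 87.8 t 4.25 | T [-154.7, -24.7, 240.4] rotz -0.429 tilt [ 0.001  0.    -0.   ] rows 4.6 rotrows 2.3
```

```bash
python3 -c "
from h import *
go(541,-421,60,-40.2)"
```

```text
pos [ 521.7 -266.5  300.4] phi -24.6 j6 -0.06 w 87.8 t 4.25 | T [-132.5, 81.7, 240.4] rotz 0.273 tilt [ 0.001  0.    -0.   ] rows 4.6 rotrows 1.5
```

```bash
python3 -m creep '[{"translation":[-132.5,81.7,240],"angular":[0,0,0.273],"jaw":1},{"translation":[-132.5,81.7,240],"angular":[0,0,0.273],"jaw":1},{"translation":[-132.5,81.7,240],"angular":[0,0,0.273],"jaw":1},{"translation":[-132.5,81.7,240],"angular":[0,0,0.273],"jaw":1},{"translation":[-132.5,81.7,240],"angular":[0,0,0.273],"jaw":1},{"translation":[-132.5,81.7,240],"angular":[0,0,0.273],"jaw":1},{"translation":[-132.5,81.7,240],"angular":[0,0,0.273],"jaw":1},{"translation":[-132.5,81.7,240],"angular":[0,0,0.273],"jaw":1}]'
python3 -c "
from h import *
go(541,-421,3,-40.2)"
```

```text
t: 5.25
ee_pos: [541.8, -421.6, 62.2]
orientation: [2.848, 1.321, 0.002]
ft_force: [0.8, 0.2, 0.7]
width: 88.0
grasp_force: 0.0
pos [ 541.8 -421.6   62.2] phi -40.2 j6 0.02 w 88.0 t 5.25 | T [-0.1, -1.2, 59.2] rotz -0.0 tilt [ 0.003 -0.     0.   ] rows 0.9 rotrows 0.0
```

```bash
python3 -m creep '[{"translation":[0,0,40],"angular":[0,0,0],"jaw":1},{"translation":[0,0,57],"angular":[0,0,0],"jaw":1},{"translation":[0,0,57],"angular":[0,0,0],"jaw":1},{"translation":[0,0,57],"angular":[0,0,0],"jaw":0.1},{"translation":[0,0,57],"angular":[0,0,0],"jaw":0.1},{"translation":[0,0,57],"angular":[0,0,0],"jaw":0.1},{"translation":[0,0,57],"angular":[0,0,0],"jaw":0.1},{"translation":[0,0,57],"angular":[0,0,0],"jaw":0.1}]'
python3 -c "
from h import *
im,ci=snap('wrist','w3.png')
go(575.5,257,130,3.4)"
```

```text
t: 6.25
ee_pos: [540.7, -421.8, 3.1]
orientation: [2.85, 1.321, 0.0]
ft_force: [-0.0, 0.0, 0.6]
width: 41.5
grasp_force: 0.0
pos [ 540.7 -421.8    3. ] phi -40.3 j6 0.02 w 37.2 t 6.3 | T [540.3, -412.3, -127.0] rotz -0.762 tilt [ 0.  0. -0.] rows 11.1 rotrows 4.1
```

View pics/w3.png

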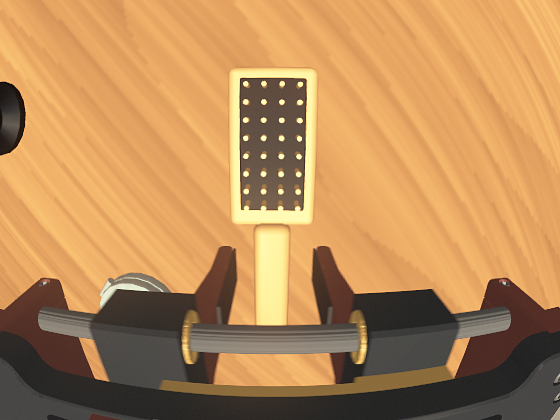

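The brush is centred between the closing fingers, with its head spanning columns 230–317 and rows 69–222. The compact is at the far left, clear of the fingers. I'll finish closing and lift.

```bash
python3 -m creep '[{"translation":[0,0,0],"angular":[0,0,0],"jaw":0.1},{"translation":[0,0,0],"angular":[0,0,0],"jaw":0.1},{"translation":[0,0,0],"angular":[0,0,0],"jaw":0.1},{"translation":[0,0,-30],"angular":[0,0,0],"jaw":0.1},{"translation":[0,0,-80],"angular":[0,0,0],"jaw":0.1},{"translation":[0,0,-127],"angular":[0,0,0],"jaw":0.1},{"translation":[0,0,-127],"angular":[0,0,0],"jaw":0.1},{"translation":[0,0,-127],"angular":[0,0,0],"jaw":0.1}]'
python3 - <<'E'
from h import *
im,ci=snap('wrist','w4.png');o=ctrl.get_obs();M=rot(o)
for n,p in dict(org=(60,0,5),headA=(14+92,25,10),headB=(14,-25,10)).items(): 
    t=np.array([p[0],p[1],-p[2]]) # tool coords, underside ~ at TCP level
    print(n,w2p(ci,'wrist',o['ee_pos']+M@t).round())
print(o['grasp_force'])
go(575.5,257,130,3.4)
E
```

```text
t: 7.3
ee_pos: [540.3, -421.5, 129.5]
orientation: [-2.85, -1.321, 0.0]
ft_force: [-0.4, 0.0, 0.4]
width: 8.7
grasp_force: 0.0
org [273. 150.]
headA [319.  69.]
headB [231. 230.]
0.0
pos [ 539.9 -421.1  128.6] phi -40.3 j6 0.02 w 8.8 t 7.35 | T [540.3, -411.3, -0.5] rotz -0.762 tilt [-0.002  0.     0.   ] rows 10.9 rotrows 4.1
```

View pics/w4.png

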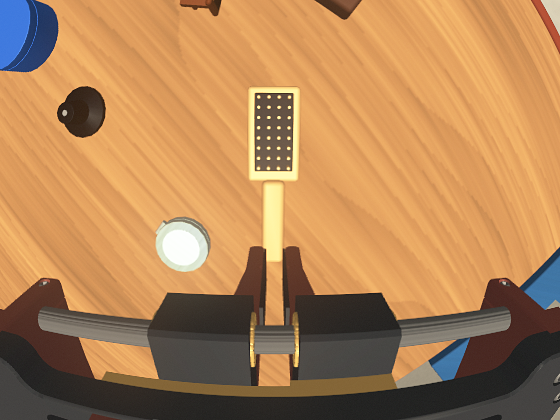

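The fingers shut on nothing (8.8 mm), because I lifted before they had closed. The brush is still on the table, with its head at columns 249–299 and rows 87–181 and its handle running down to row 262. I'll go back down and allow more closing time.

```bash
python3 - <<'E'
from h import *
ci=ctrl.camera_info('wrist')
b=p2w(ci,'wrist',274,87.5,10);a=p2w(ci,'wrist',273.5,182,10);c=p2w(ci,'wrist',273,258,14)
o=ctrl.get_obs();M=rot(o)
for p in(a,b,c):print(p.round(),(M.T@(p-o['ee_pos'])).round(1))
E
python3 -m creep '[{"translation":[0,0,0],"angular":[0,0,0],"jaw":1},{"translation":[0,0,0],"angular":[0,0,0],"jaw":1},{"translation":[0,0,0],"angular":[0,0,0],"jaw":1},{"translation":[0,0,50],"angular":[0,0,0],"jaw":0.7},{"translation":[0,0,90],"angular":[0,0,0],"jaw":0.7},{"translation":[0,0,127],"angular":[0,0,0],"jaw":0.7},{"translation":[0,0,127],"angular":[0,0,0],"jaw":0.7},{"translation":[0,0,127],"angular":[0,0,0],"jaw":0}]'
python3 -m creep '[{"translation":[0,0,0],"angular":[0,0,0],"jaw":0},{"translation":[0,0,0],"angular":[0,0,0],"jaw":0},{"translation":[0,0,0],"angular":[0,0,0],"jaw":0},{"translation":[0,0,0],"angular":[0,0,0],"jaw":0},{"translation":[0,0,0],"angular":[0,0,0],"jaw":0},{"translation":[0,0,0],"angular":[0,0,0],"jaw":0},{"translation":[0,0,0],"angular":[0,0,0],"jaw":0},{"translation":[0,0,0],"angular":[0,0,0],"jaw":0}]'
```

```text
[ 549. -409.   10.] [ 15.3  -0.4 118.6]
[ 608. -340.   10.] [105.5   0.  118.6]
[ 498. -469.   14.] [-63.2  -0.9 114.7]
t: 8.35
ee_pos: [541.5, -422.3, 4.1]
orientation: [2.849, 1.32, 0.001]
ft_force: [0.1, -0.8, 0.4]
width: 54.9
grasp_force: 0.0
t: 9.35
ee_pos: [540.7, -421.8, 2.9]
orientation: [-2.85, -1.321, 0.0]
ft_force: [-0.3, -0.5, 0.0]
width: 0.8
grasp_force: 0.0
```

Run:
```python
from h import *
im,ci=snap('wrist');cv2.imwrite('pics/w5.png',cv2.cvtColor(im,cv2.COLOR_RGB2BGR))
im,ci=snap('scene')
a=cv2.cvtColor(im,cv2.COLOR_RGB2BGR)[200:420,0:260];cv2.imwrite('pics/s5.png',cv2.resize(a,(709,600),interpolation=cv2.INTER_CUBIC))
w=cv2.imread('pics/w5.png');cv2.imwrite('pics/c5.png',np.hstack([cv2.resize(w,(400,300)),cv2.resize(a,(400,300))]))
```

```text
(no output)
```

View pics/c5.png

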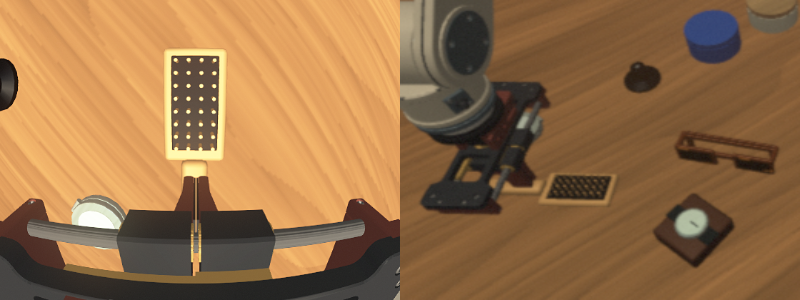

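The fingers are shut above the handle instead of around it, although the reported TCP height is 3 mm. I'll compare the fingertip pixel with the projected TCP.

```bash
python3 - <<'E'
from h import *
ci=ctrl.camera_info('wrist');o=ctrl.get_obs();M=rot(o)
for dz in(-20,-10,0,10):print(dz,w2p(ci,'wrist',o['ee_pos']+M@np.array([0,0,dz])).round(1),w2p(ci,'wrist',o['ee_pos']+M@np.array([10,0,dz])).round(1))
E
python3 - <<'E'
import cv2
a=cv2.imread('pics/w5.png')[200:330,190:360];cv2.imwrite('pics/w5c.png',cv2.resize(a,None,fx=4,fy=4,interpolation=cv2.INTER_CUBIC))
E
```

```text
-20 [274.  259.3] [274.  243.3]
-10 [274.  252.1] [274.  236.7]
0 [274.  245.6] [274.  230.7]
10 [273.9 239.6] [274.  225.3]
```

View pics/w5c.png

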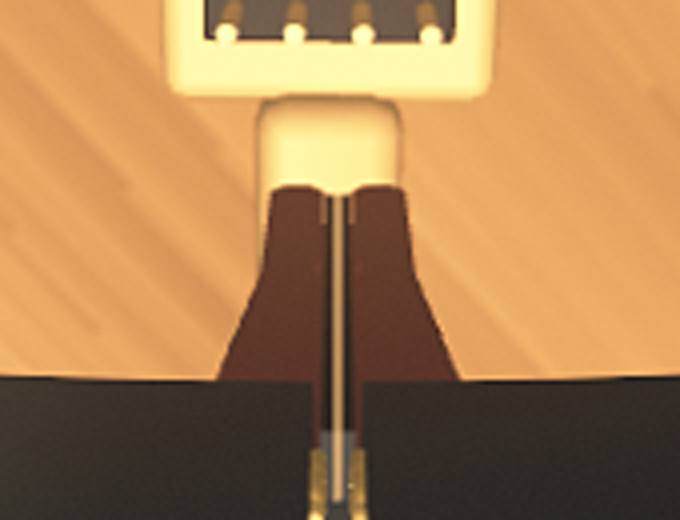

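The finger front edge is at row ~247, but a true fingertip at the TCP would show at ~231. The fingertips therefore sit roughly 20 mm behind the reported TCP. I'll open and go down in guarded steps, watching the force.

```bash
python3 -m creep '[{"translation":[0,0,0],"angular":[0,0,0],"jaw":0.8},{"translation":[0,0,0],"angular":[0,0,0],"jaw":0.8},{"translation":[0,0,0],"angular":[0,0,0],"jaw":0.8},{"translation":[0,0,0],"angular":[0,0,0],"jaw":0.8},{"translation":[0,0,0],"angular":[0,0,0],"jaw":0.8},{"translation":[0,0,3],"angular":[0,0,0],"jaw":0.8},{"translation":[0,0,6],"angular":[0,0,0],"jaw":0.8},{"translation":[0,0,9],"angular":[0,0,0],"jaw":0.8}]'
python3 -m creep '[{"translation":[0,0,1],"angular":[0,0,0],"jaw":0.8},{"translation":[0,0,2],"angular":[0,0,0],"jaw":0.8},{"translation":[0,0,3],"angular":[0,0,0],"jaw":0.8},{"translation":[0,0,4],"angular":[0,0,0],"jaw":0.8},{"translation":[0,0,4],"angular":[0,0,0],"jaw":0.8},{"translation":[0,0,4],"angular":[0,0,0],"jaw":0.8},{"translation":[0,0,4],"angular":[0,0,0],"jaw":0.8},{"translation":[0,0,4],"angular":[0,0,0],"jaw":0.8}]'
```

```text
t: 10.45
ee_pos: [540.6, -421.7, -6.4]
orientation: [-2.85, -1.321, 0.0]
ft_force: [-0.9, 0.5, -0.0]
width: 70.2
grasp_force: 0.0
t: 11.45
ee_pos: [540.7, -421.8, -10.0]
orientation: [2.85, 1.321, 0.0]
ft_force: [-0.3, -0.4, 0.9]
width: 70.8
grasp_force: 0.0
```

```bash
python3 -m creep '[{"translation":[0,0,1],"angular":[0,0,0],"jaw":0.8},{"translation":[0,0,2],"angular":[0,0,0],"jaw":0.8},{"translation":[0,0,3],"angular":[0,0,0],"jaw":0.8},{"translation":[0,0,4],"angular":[0,0,0],"jaw":0.5},{"translation":[0,0,4],"angular":[0,0,0],"jaw":0.5},{"translation":[0,0,4],"angular":[0,0,0],"jaw":0.5},{"translation":[0,0,4],"angular":[0,0,0],"jaw":0.5},{"translation":[0,0,4],"angular":[0,0,0],"jaw":0.5}]'
python3 -m creep '[{"translation":[0,0,1],"angular":[0,0,0],"jaw":0.4},{"translation":[0,0,2],"angular":[0,0,0],"jaw":0.4},{"translation":[0,0,3],"angular":[0,0,0],"jaw":0.4},{"translation":[0,0,3],"angular":[0,0,0],"jaw":0.4},{"translation":[0,0,3],"angular":[0,0,0],"jaw":0.4},{"translation":[0,0,3],"angular":[0,0,0],"jaw":0.4},{"translation":[0,0,3],"angular":[0,0,0],"jaw":0.4},{"translation":[0,0,3],"angular":[0,0,0],"jaw":0.4}]'
```

```text
t: 12.45
ee_pos: [540.7, -421.8, -14.0]
orientation: [2.85, 1.321, -0.0]
ft_force: [0.5, 0.1, 0.1]
width: 43.9
grasp_force: 0.0
t: 13.45
ee_pos: [540.7, -421.8, -17.0]
orientation: [2.85, 1.321, 0.0]
ft_force: [-0.8, -0.3, -0.6]
width: 35.2
grasp_force: 0.0
```

```bash
python3 -m creep '[{"translation":[0,0,0],"angular":[0,0,0],"jaw":0},{"translation":[0,0,0],"angular":[0,0,0],"jaw":0},{"translation":[0,0,0],"angular":[0,0,0],"jaw":0},{"translation":[0,0,0],"angular":[0,0,0],"jaw":0},{"translation":[0,0,0],"angular":[0,0,0],"jaw":0},{"translation":[0,0,0],"angular":[0,0,0],"jaw":0},{"translation":[0,0,-10],"angular":[0,0,0],"jaw":0},{"translation":[0,0,-20],"angular":[0,0,0],"jaw":0}]'
```

```text
t: 14.45
ee_pos: [540.9, -421.9, 3.6]
orientation: [2.85, 1.321, 0.0]
ft_force: [-0.5, -0.1, -1.1]
width: 21.8
grasp_force: 30.0
```

```bash
python3 -c "
from h import *
go(575.5,257,130,3.4)"
```

```text
pos [ 540.9 -421.9    3.6] phi -40.3 j6 0.02 w 21.8 t 14.45 | T [540.3, -412.5, -126.5] rotz -0.762 tilt [ 0. -0.  0.] rows 11.1 rotrows 4.1
```

```bash
python3 -m creep '[{"translation":[0,0,-50],"angular":[0,0,0],"jaw":0},{"translation":[0,0,-100],"angular":[0,0,0],"jaw":0},{"translation":[30,-22,-127],"angular":[0,0,-0.1],"jaw":0},{"translation":[70,-54,-127],"angular":[0,0,-0.2],"jaw":0},{"translation":[115,-88,-127],"angular":[0,0,-0.3],"jaw":0},{"translation":[160,-122,-127],"angular":[0,0,-0.4],"jaw":0},{"translation":[205,-157,-127],"angular":[0,0,-0.5],"jaw":0},{"translation":[250,-191,-127],"angular":[0,0,-0.6],"jaw":0}]'
python3 -c "
from h import *
go(575.5,257,130,3.4)"
```

```text
t: 15.45
ee_pos: [556.9, -105.9, 131.0]
orientation: [2.329, 2.107, 0.002]
ft_force: [0.5, 0.0, 0.1]
width: 21.1
grasp_force: 30.0
pos [ 556.9 -105.9  131. ] phi -5.7 j6 -0.11 w 21.1 t 15.45 | T [362.9, -17.8, 1.0] rotz -0.159 tilt [ 0.002  0.    -0.   ] rows 5.8 rotrows 0.9
```

```bash
python3 -m creep '[{"translation":[50,-3,0],"angular":[0,0,-0.03],"jaw":0},{"translation":[105,-6,0],"angular":[0,0,-0.06],"jaw":0},{"translation":[165,-8,0],"angular":[0,0,-0.1],"jaw":0},{"translation":[225,-11,0],"angular":[0,0,-0.16],"jaw":0},{"translation":[285,-14,0],"angular":[0,0,-0.16],"jaw":0},{"translation":[330,-16,0],"angular":[0,0,-0.16],"jaw":0},{"translation":[360,-17,0],"angular":[0,0,-0.16],"jaw":0},{"translation":[363,-18,0],"angular":[0,0,-0.16],"jaw":0}]'
python3 - <<'E'
from h import *
im,ci=snap('wrist','w6.png');np.save('ci6.npy',ci,allow_pickle=True)
snap('top','t6.png')
w=cv2.imread('pics/w6.png');t=cv2.imread('pics/t6.png')[120:260,160:340]
cv2.imwrite('pics/c6.png',np.hstack([w[:400,:400] if 0 else cv2.resize(w,(440,330)),cv2.resize(t,(360,280),interpolation=cv2.INTER_CUBIC) if 0 else cv2.resize(t,(360,330))]))
go(575.5,257,-8,3.4)
E
```

```text
t: 16.45
ee_pos: [576.2, 257.5, 130.7]
orientation: [2.154, 2.286, 0.002]
ft_force: [0.7, 0.3, -0.8]
width: 21.8
grasp_force: 30.0
pos [575.8 255.4 130.3] phi 3.3 j6 0.34 w 21.9 t 16.55 | T [1.7, -0.3, 138.3] rotz -0.001 tilt [ 0.  0. -0.] rows 2.2 rotrows 0.0
```

View pics/c6.png

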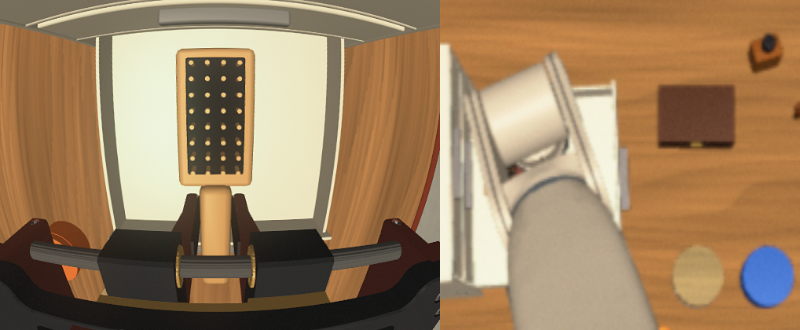

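The brush is held straight over the drawer. In the left half of the picture the side walls' top inner edges are at columns ~97 and ~343 around row 45, the floor edges are at ~113 and ~331, and the front floor edge is at row ~220. I'll compute the drawer frame from these.

Run:
```python
from h import *
ci=np.load('ci6.npy',allow_pickle=True).item();k=560/440
for n,u,v,z in [('flL far',112,60,8),('flL near',124,219,8),('flR far',332,60,8),('flR near',318,219,8),('topL far',97,60,48),('topR far',343,60,48),('frontfloor L',130,220,8),('frontfloor R',310,220,8),('brush head',215,50,130+17+10),('brush root',215,185,130+17+10)]:
    print(n,p2w(ci,'wrist',u*k,v*k,z).round(0))
t=cv2.imread('pics/w6.png')[20:320,100:460];cv2.imwrite('pics/w6c.png',cv2.resize(t,(720,600),interpolation=cv2.INTER_CUBIC))
```

```text
flL far [439. 373.   8.]
flL near [450. 154.   8.]
flR far [718. 393.   8.]
flR near [733. 170.   8.]
topL far [437. 370.  48.]
topR far [713. 388.  48.]
frontfloor L [459. 153.   8.]
frontfloor R [720. 168.   8.]
brush head [570. 363. 157.]
brush root [575. 275. 157.]
```

View pics/w6c.png

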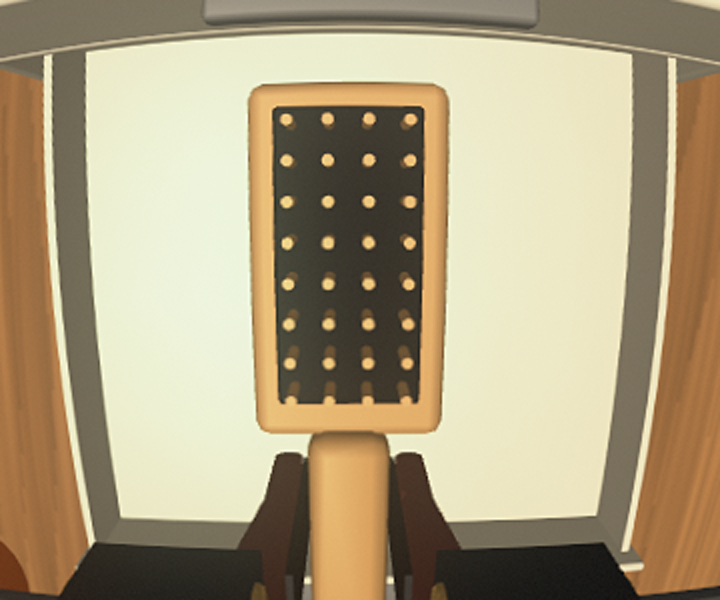

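The crop gives floor edges at columns 88/630 at row 200 and 117/600 at row 500, and the front floor line at row ~520. The brush axis is at column ~350.

Run:
```python
from h import *
ci=np.load('ci6.npy',allow_pickle=True).item()
f=lambda u,v,z:p2w(ci,'wrist',100+u/2,20+v/2,z)[:2]
L1,R1,L2,R2=f(86,200,8),f(632,200,8),f(116,500,8),f(601,500,8)
F=[f(130,519,8),f(590,516,8)]
d=((L1-L2)+(R1-R2));ax=d/np.linalg.norm(d);print([p.round() for p in(L1,R1,L2,R2,*F)],'ax deg',np.degrees(np.arctan2(ax[1],ax[0])),'width',np.linalg.norm(L1-R1))
yv=np.array([-ax[1],ax[0]]);c=(L1+R1+L2+R2)/4;fr=np.mean(F,0)
mid=c+ax*((fr-c)@ax+115);print('mid',mid.round(1))
b=[f(349,85,157),f(349,432,157)];print('brush',[p.round() for p in b],np.degrees(np.arctan2(*(b[0]-b[1])[::-1])))
org=(b[0]+b[1])/2;print('org drawer frame',(org-mid)@ax,(org-mid)@yv)
```

```text
[array([441., 329.]), array([714., 347.]), array([451., 165.]), array([725., 181.]), array([459., 154.]), array([720., 171.])] ax deg 93.58319202106199 width 273.293584020402
mid [581.5 277.1]
brush [array([570., 364.]), array([575., 274.])] 93.46279637733316
org drawer frame 42.495126599285214 6.28714092558178
```

```bash
python3 -m creep '[{"translation":[0,6,20],"angular":[0,0,0],"jaw":0},{"translation":[0,6,60],"angular":[0,0,0],"jaw":0},{"translation":[0,6,100],"angular":[0,0,0],"jaw":0},{"translation":[0,6,120],"angular":[0,0,0],"jaw":0},{"translation":[0,6,130],"angular":[0,0,0],"jaw":0},{"translation":[0,6,135],"angular":[0,0,0],"jaw":0},{"translation":[0,6,138],"angular":[0,0,0],"jaw":0},{"translation":[0,6,138],"angular":[0,0,0],"jaw":0}]'
python3 -c "
from h import *
go(581.5,257,-8,3.5)"
```

```text
t: 17.55
ee_pos: [582.5, 256.0, -7.3]
orientation: [2.157, 2.284, 0.002]
ft_force: [1.2, -0.3, -1.8]
width: 21.4
grasp_force: 30.0
pos [582.5 256.   -7.3] phi 3.3 j6 0.34 w 21.4 t 17.55 | T [1.1, -1.0, 0.7] rotz -0.004 tilt [ 0.001 -0.     0.   ] rows 0.0 rotrows 0.0
```

Release, then lift.

```bash
python3 -m creep '[{"translation":[0,0,1],"angular":[0,0,0],"jaw":0},{"translation":[0,0,1],"angular":[0,0,0],"jaw":0},{"translation":[0,0,1],"angular":[0,0,0],"jaw":0.6},{"translation":[0,0,1],"angular":[0,0,0],"jaw":0.6},{"translation":[0,0,1],"angular":[0,0,0],"jaw":0.6},{"translation":[0,0,1],"angular":[0,0,0],"jaw":0.6},{"translation":[0,0,1],"angular":[0,0,0],"jaw":0.6},{"translation":[0,0,0],"angular":[0,0,0],"jaw":0.6}]'
python3 -m creep '[{"translation":[0,0,-20],"angular":[0,0,0],"jaw":0.6},{"translation":[0,0,-60],"angular":[0,0,0],"jaw":0.6},{"translation":[0,0,-110],"angular":[0,0,0],"jaw":0.6},{"translation":[0,0,-138],"angular":[0,0,0],"jaw":0.6},{"translation":[0,0,-138],"angular":[0,0,0],"jaw":0.6},{"translation":[0,0,-138],"angular":[0,0,0],"jaw":0.6},{"translation":[0,0,-138],"angular":[0,0,0],"jaw":0.6},{"translation":[0,0,-138],"angular":[0,0,0],"jaw":0.6}]'
python3 - <<'E'
from h import *
im,ci=snap('wrist','w7.png');np.save('ci7.npy',ci,allow_pickle=True)
t=cv2.imread('pics/w7.png')[20:320,100:460];cv2.imwrite('pics/w7c.png',cv2.resize(t,(720,600),interpolation=cv2.INTER_CUBIC))
go(436,-398,100,0)
E
```

```text
t: 18.55
ee_pos: [582.0, 255.7, -8.1]
orientation: [-2.157, -2.284, 0.0]
ft_force: [0.6, 0.3, 0.2]
width: 52.9
grasp_force: 0.0
t: 19.55
ee_pos: [581.4, 255.4, 128.7]
orientation: [-2.157, -2.283, 0.003]
ft_force: [0.6, 1.0, 0.1]
width: 52.8
grasp_force: 0.0
pos [581.5 255.5 128.9] phi 3.3 j6 0.34 w 52.4 t 19.6 | T [-644.1, -182.5, 29.6] rotz 0.057 tilt [-0.002  0.001  0.   ] rows 10.7 rotrows 0.3
```

View pics/w7c.png

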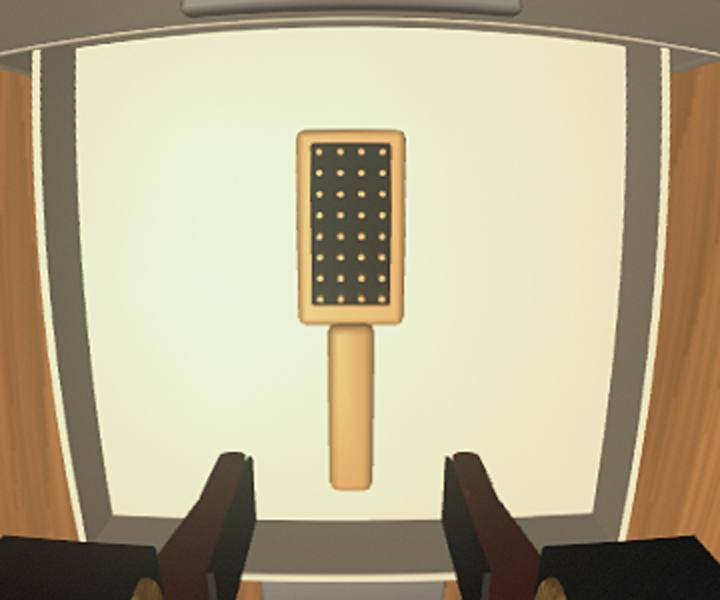

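The brush lies on the drawer's middle line: axis at column 350, floor edges at 78 and 620, and the handle end 28 rows short of the front edge. Next is the compact.

```bash
python3 -m creep '[{"translation":[-55,-14,0],"angular":[0,0,0],"jaw":1},{"translation":[-115,-30,0],"angular":[0,0,0],"jaw":1},{"translation":[-175,-47,0],"angular":[0,0,0],"jaw":1},{"translation":[-235,-64,0],"angular":[0,0,0],"jaw":1},{"translation":[-295,-81,0],"angular":[0,0,0],"jaw":1},{"translation":[-355,-98,0],"angular":[0,0,0],"jaw":1},{"translation":[-415,-115,0],"angular":[0,0,0],"jaw":1},{"translation":[-475,-132,0],"angular":[0,0,0],"jaw":1}]'
python3 -c "
from h import *
go(436,-398,70)"
```

```text
t: 20.6
ee_pos: [476.6, -227.9, 129.8]
orientation: [-2.157, -2.284, -0.0]
ft_force: [1.4, 0.5, 0.4]
width: 87.9
grasp_force: 0.0
pos [ 476.6 -227.9  129.8] phi 3.3 j6 -0.53 w 87.9 t 20.6 | T [-167.5, -50.3, 59.8] rotz 0.0 tilt [-0. -0.  0.] rows 3.0 rotrows 0.0
```

```bash
python3 -m creep '[{"translation":[-60,-18,0],"angular":[0,0,0],"jaw":1},{"translation":[-110,-34,20],"angular":[0,0,0],"jaw":1},{"translation":[-167,-50,60],"angular":[0,0,0],"jaw":1},{"translation":[-167,-50,60],"angular":[0,0,0],"jaw":1},{"translation":[-167,-50,60],"angular":[0,0,0],"jaw":1},{"translation":[-167,-50,60],"angular":[0,0,0],"jaw":1},{"translation":[-167,-50,60],"angular":[0,0,0],"jaw":1},{"translation":[-167,-50,60],"angular":[0,0,0],"jaw":1}]'
python3 - <<'E'
from h import *
snap('wrist');print(d:=ctrl.look_for('wrist','compact')[:2])
ci=ctrl.camera_info('wrist');l,t,r,b=d[0]['rect'];print(p2w(ci,'wrist',(l+r)/2,(t+b)/2,10).round())
go(436,-398,-17)
E
```

```text
t: 21.6
ee_pos: [437.6, -395.0, 70.7]
orientation: [2.155, 2.285, 0.0]
ft_force: [-0.4, -0.3, 0.4]
width: 88.1
grasp_force: 0.0
[]Traceback (most recent call last):
  File "<stdin>", line 3, in <module>
IndexError: list index out of range
```

```bash
python3 -c "
from h import *
go(436,-398,-17)"
```

```text
pos [ 437.3 -395.3   70.4] phi 3.3 j6 -0.81 w 87.9 t 21.7 | T [-2.6, -1.5, 87.4] rotz 0.0 tilt [ 0.  0. -0.] rows 1.4 rotrows 0.0
```

```bash
python3 -m creep '[{"translation":[-3,-1,40],"angular":[0,0,0],"jaw":1},{"translation":[-3,-1,75],"angular":[0,0,0],"jaw":1},{"translation":[-3,-1,87],"angular":[0,0,0],"jaw":1},{"translation":[-3,-1,87],"angular":[0,0,0],"jaw":0.5},{"translation":[-3,-1,87],"angular":[0,0,0],"jaw":0.5},{"translation":[-3,-1,87],"angular":[0,0,0],"jaw":0.5},{"translation":[-3,-1,87],"angular":[0,0,0],"jaw":0.5},{"translation":[-3,-1,87],"angular":[0,0,0],"jaw":0.5}]'
python3 -c "
from h import *
o=ctrl.get_obs();print(o['grasp_force'])
go(505.3,262,120,93.6)"
```

```text
t: 22.7
ee_pos: [436.5, -399.2, -15.9]
orientation: [2.156, 2.283, -0.0]
ft_force: [-0.4, 0.8, 6.7]
width: 57.2
grasp_force: 30.1
30.089564309455454
pos [ 436.5 -399.2  -15.9] phi 3.3 j6 -0.82 w 57.2 t 22.7 | T [656.1, 106.5, -136.5] rotz -1.577 tilt [ 0.001  0.001 -0.   ] rows 10.9 rotrows 8.4
```

```bash
python3 -m creep '[{"translation":[0,0,-50],"angular":[0,0,0],"jaw":0.5},{"translation":[0,0,-100],"angular":[0,0,0],"jaw":0.5},{"translation":[30,5,-137],"angular":[0,0,-0.1],"jaw":0.5},{"translation":[80,13,-137],"angular":[0,0,-0.27],"jaw":0.5},{"translation":[135,22,-137],"angular":[0,0,-0.44],"jaw":0.5},{"translation":[190,31,-137],"angular":[0,0,-0.61],"jaw":0.5},{"translation":[245,40,-137],"angular":[0,0,-0.78],"jaw":0.5},{"translation":[300,49,-137],"angular":[0,0,-0.95],"jaw":0.5}]'
python3 -c "
from h import *
go(505.3,262,120,93.6)"
```

```text
t: 23.7
ee_pos: [468.0, -94.7, 120.4]
orientation: [0.866, 3.019, 0.0]
ft_force: [0.1, -0.3, -0.9]
width: 57.4
grasp_force: 30.0
pos [468.  -94.7 120.4] phi 58.0 j6 -1.24 w 57.4 t 23.7 | T [157.4, 322.2, 0.4] rotz -0.621 tilt [ 0.     0.001 -0.   ] rows 5.7 rotrows 3.3
```

```bash
python3 -m creep '[{"translation":[24,50,0],"angular":[0,0,-0.12],"jaw":0.5},{"translation":[51,105,0],"angular":[0,0,-0.28],"jaw":0.5},{"translation":[78,160,0],"angular":[0,0,-0.44],"jaw":0.5},{"translation":[105,215,0],"angular":[0,0,-0.62],"jaw":0.5},{"translation":[132,270,0],"angular":[0,0,-0.62],"jaw":0.5},{"translation":[150,308,0],"angular":[0,0,-0.62],"jaw":0.5},{"translation":[157,322,0],"angular":[0,0,-0.62],"jaw":0.5},{"translation":[157,322,0],"angular":[0,0,-0.62],"jaw":0.5}]'
python3 -c "
from h import *
go(505.3,262,-8,93.6)"
```

```text
t: 24.7
ee_pos: [507.0, 259.8, 119.8]
orientation: [0.09, -3.14, 0.001]
ft_force: [0.1, -0.1, -0.6]
width: 57.1
grasp_force: 30.0
pos [507.  259.8 119.8] phi 93.3 j6 -1.18 w 57.1 t 24.7 | T [1.5, 2.3, 127.8] rotz -0.005 tilt [-0. -0.  0.] rows 2.0 rotrows 0.0
```

```bash
python3 -m creep '[{"translation":[1,1,40],"angular":[0,0,0],"jaw":0.5},{"translation":[1,1,90],"angular":[0,0,0],"jaw":0.5},{"translation":[1,1,115],"angular":[0,0,0],"jaw":0.5},{"translation":[1,1,123],"angular":[0,0,0],"jaw":0.5},{"translation":[1,1,127],"angular":[0,0,0],"jaw":0.5},{"translation":[1,1,127],"angular":[0,0,0],"jaw":0.5},{"translation":[1,1,127],"angular":[0,0,0],"jaw":0.9},{"translation":[1,1,127],"angular":[0,0,0],"jaw":0.9}]'
python3 -m creep '[{"translation":[0,0,0],"angular":[0,0,0],"jaw":0.9},{"translation":[0,0,0],"angular":[0,0,0],"jaw":0.9},{"translation":[0,0,-30],"angular":[0,0,0],"jaw":0.9},{"translation":[0,0,-80],"angular":[0,0,0],"jaw":0.9},{"translation":[0,0,-120],"angular":[0,0,0],"jaw":0.9},{"translation":[0,0,-120],"angular":[0,0,0],"jaw":0.9},{"translation":[0,0,-120],"angular":[0,0,0],"jaw":0.9},{"translation":[0,0,-120],"angular":[0,0,0],"jaw":0.9}]'
python3 - <<'E'
from h import *
im,ci=snap('wrist','w8.png')
mid=np.array([581.5,277.1]);ax=np.array([np.cos(np.radians(93.58)),np.sin(np.radians(93.58))]);yv=np.array([-ax[1],ax[0]])
for n in('compact','hairbrush'):
    d=ctrl.look_for('wrist',n)
    for e in d[:2]:
        l,t,r,b=e['rect'];p=p2w(ci,'wrist',(l+r)/2,(t+b)/2,18)[:2];print(n,e['score'],np.round(e['rect']),p.round(),((p-mid)@ax).round(),((p-mid)@yv).round())
go(446,-217,100)
E
```

```text
t: 25.7
ee_pos: [506.8, 261.0, -6.2]
orientation: [-0.088, 3.139, 0.001]
ft_force: [-0.1, -0.4, -0.0]
width: 73.7
grasp_force: 0.0
t: 26.7
ee_pos: [505.2, 260.2, 111.5]
orientation: [0.088, -3.138, 0.002]
ft_force: [-0.2, -0.8, -0.1]
width: 79.3
grasp_force: 0.0
compact 0.76 [243. 173. 305. 237.] [505. 260.] -13.0 77.0
hairbrush 0.59 [205. 255. 377. 305.] [581. 281.] 4.0 1.0
pos [505.6 260.3 111.8] phi 93.2 j6 -1.17 w 79.1 t 26.85 | T [86.3, -473.2, 12.4] rotz 0.0 tilt [-0.001 -0.002  0.   ] rows 7.7 rotrows 0.0
```

Compact is at drawer (-13, 77), which is good. Next is the holder.

```bash
python3 -m creep '[{"translation":[10,-55,0],"angular":[0,0,0],"jaw":1},{"translation":[21,-115,0],"angular":[0,0,0],"jaw":1},{"translation":[32,-175,0],"angular":[0,0,0],"jaw":1},{"translation":[43,-235,0],"angular":[0,0,0],"jaw":1},{"translation":[54,-295,0],"angular":[0,0,0],"jaw":1},{"translation":[65,-355,0],"angular":[0,0,0],"jaw":1},{"translation":[76,-415,0],"angular":[0,0,0],"jaw":1},{"translation":[86,-473,0],"angular":[0,0,0],"jaw":1}]'
python3 -m creep '[{"translation":[0,0,20],"angular":[0,0,0],"jaw":1},{"translation":[0,0,40],"angular":[0,0,0],"jaw":1},{"translation":[0,0,40],"angular":[0,0,0],"jaw":1},{"translation":[0,0,40],"angular":[0,0,0],"jaw":1},{"translation":[0,0,40],"angular":[0,0,0],"jaw":1},{"translation":[0,0,40],"angular":[0,0,0],"jaw":1},{"translation":[0,0,40],"angular":[0,0,0],"jaw":1},{"translation":[0,0,40],"angular":[0,0,0],"jaw":1}]'
python3 - <<'E'
from h import *
im,ci=snap('wrist','w9.png')
for e in ctrl.look_for('wrist','incense_holder')[:2]:
    l,t,r,b=e['rect'];print(e['score'],np.round(e['rect']),[p2w(ci,'wrist',(l+r)/2,(t+b)/2,z).round() for z in(3,15,35)])
print(w2p(ci,'wrist',[446,-217,38]),w2p(ci,'wrist',[446,-217,3]))
cv2.imwrite('pics/w9c.png',cv2.imread('pics/w9.png')[120:400,100:450])
go(446,-217,0)
E
```

```text
t: 27.85
ee_pos: [446.3, -218.4, 112.6]
orientation: [0.088, -3.14, -0.0]
ft_force: [0.3, -0.7, -0.2]
width: 87.8
grasp_force: 0.0
t: 28.85
ee_pos: [447.1, -216.4, 73.1]
orientation: [-0.088, 3.14, -0.0]
ft_force: [0.5, 0.1, 0.1]
width: 87.9
grasp_force: 0.0
0.55 [241. 178. 312. 245.] [array([ 446., -215.,    3.]), array([ 442., -215.,   15.]), array([ 436., -215.,   35.])]
[273.53160536 225.85640616] [273.60906358 211.6132336 ]
pos [ 447.  -216.5   73. ] phi 93.2 j6 -2.1 w 88.1 t 28.95 | T [1.0, -0.5, 73.0] rotz 0.0 tilt [-0.  0.  0.] rows 1.2 rotrows 0.0
```

View pics/w9c.png

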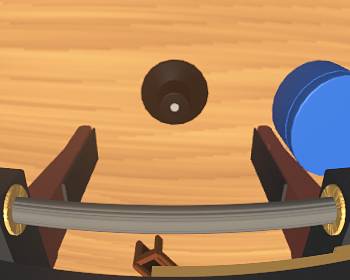

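The holder is centred between the fingers: foot at (274,211) and stem top at (274,227), matching the prediction. I'll descend to grip the stem above the foot.

```bash
python3 -m creep '[{"translation":[1,-0.5,30],"angular":[0,0,0],"jaw":1},{"translation":[1,-0.5,55],"angular":[0,0,0],"jaw":1},{"translation":[1,-0.5,68],"angular":[0,0,0],"jaw":0.7},{"translation":[1,-0.5,72],"angular":[0,0,0],"jaw":0.5},{"translation":[1,-0.5,72],"angular":[0,0,0],"jaw":0.4},{"translation":[1,-0.5,72],"angular":[0,0,0],"jaw":0.35},{"translation":[1,-0.5,72],"angular":[0,0,0],"jaw":0.3},{"translation":[1,-0.5,72],"angular":[0,0,0],"jaw":0.2}]'
python3 -m creep '[{"translation":[0,0,0],"angular":[0,0,0],"jaw":0.2},{"translation":[0,0,0],"angular":[0,0,0],"jaw":0.15},{"translation":[0,0,0],"angular":[0,0,0],"jaw":0.15},{"translation":[0,0,0],"angular":[0,0,0],"jaw":0.1},{"translation":[0,0,0],"angular":[0,0,0],"jaw":0.1},{"translation":[0,0,0],"angular":[0,0,0],"jaw":0.1},{"translation":[0,0,0],"angular":[0,0,0],"jaw":0.1},{"translation":[0,0,-5],"angular":[0,0,0],"jaw":0.1}]'
python3 -c "
from h import *
go(570,26,60)"
```

```text
t: 29.95
ee_pos: [446.2, -217.1, 1.4]
orientation: [-0.088, 3.14, -0.001]
ft_force: [0.4, -0.9, -0.2]
width: 31.1
grasp_force: 0.0
t: 30.95
ee_pos: [445.5, -216.8, 5.7]
orientation: [0.088, -3.139, -0.001]
ft_force: [0.3, 0.4, -1.0]
width: 22.0
grasp_force: 29.8
pos [ 445.5 -216.8    5.7] phi 93.2 j6 -2.1 w 22.0 t 30.95 | T [-137.9, 235.5, -54.3] rotz 0.0 tilt [ 0.    -0.001  0.   ] rows 4.5 rotrows 0.0
```

```bash
python3 -m creep '[{"translation":[0,0,-10],"angular":[0,0,0],"jaw":0.1},{"translation":[0,0,-30],"angular":[0,0,0],"jaw":0.1},{"translation":[0,0,-60],"angular":[0,0,0],"jaw":0.1},{"translation":[0,0,-90],"angular":[0,0,0],"jaw":0.1},{"translation":[-15,30,-100],"angular":[0,0,0],"jaw":0.1},{"translation":[-40,70,-100],"angular":[0,0,0],"jaw":0.1},{"translation":[-65,110,-100],"angular":[0,0,0],"jaw":0.1},{"translation":[-90,150,-100],"angular":[0,0,0],"jaw":0.1}]'
python3 -m creep '[{"translation":[-20,40,0],"angular":[0,0,0],"jaw":0.1},{"translation":[-40,70,0],"angular":[0,0,0],"jaw":0.1},{"translation":[-48,85,0],"angular":[0,0,0],"jaw":0.1},{"translation":[-48,85,0],"angular":[0,0,0],"jaw":0.1},{"translation":[-48,85,0],"angular":[0,0,0],"jaw":0.1},{"translation":[-48,85,0],"angular":[0,0,0],"jaw":0.1},{"translation":[-48,85,0],"angular":[0,0,0],"jaw":0.1},{"translation":[-48,85,0],"angular":[0,0,0],"jaw":0.1}]'
python3 - <<'E'
from h import *
im,ci=snap('wrist','w10.png');np.save('ci10.npy',ci,allow_pickle=True)
for n in('jewel_box','candle_jar','incense_holder'):
  for e in ctrl.look_for('wrist',n)[:3]:print(n,e['score'],np.round(e['rect']))
go(570,26,1)
E
```

```text
t: 31.95
ee_pos: [528.0, -60.9, 106.7]
orientation: [-0.088, 3.14, -0.0]
ft_force: [0.7, 0.5, -1.1]
width: 22.0
grasp_force: 29.8
t: 32.95
ee_pos: [570.4, 25.0, 106.0]
orientation: [0.087, -3.14, 0.0]
ft_force: [-0.2, 0.6, -1.1]
width: 22.3
grasp_force: 29.8
jewel_box 0.86 [202. 270. 343. 364.]
jewel_box 0.53 [484. 131. 529. 188.]
candle_jar 0.94 [ 85.  14. 198. 118.]
candle_jar 0.86 [227.  11. 347. 124.]
candle_jar 0.67 [341.   1. 392.   8.]
incense_holder 0.89 [229. 203. 317. 292.]
pos [570.6  25.3 106. ] phi 93.2 j6 -1.6 w 22.2 t 33.15 | T [0.6, 0.7, 105.0] rotz 0.0 tilt [-0.  0.  0.] rows 1.7 rotrows 0.0
```

View pics/w10.png

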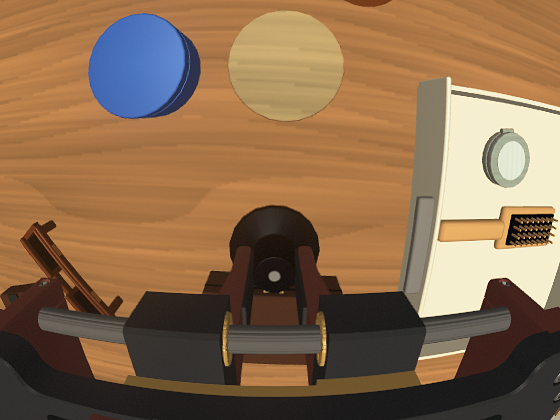

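The holder hangs upright. The target jar's lid is centred at (286,66), the box's near edge shows from (204,283) to (342,283), and the brush and compact lie well in the drawer.

Run:
```python
from h import *
ci=np.load('ci10.npy',allow_pickle=True).item()
print('jar',p2w(ci,'wrist',286,66,55).round(1))
im=cv2.imread('pics/w10.png')[255:345,190:360]
print([p2w(ci,'wrist',u,v,z).round() for u,v,z in((208,272,0),(338,274,0),(204,292,45),(342,292,45))])
t=cv2.imread('pics/t6.png')
ct=ctrl.camera_info('top');print('top jar',p2w(ct,'top',288.5,236.2,55).round(1),'box',p2w(ct,'top',288,168.5,45).round(1))
g=cv2.cvtColor(t,cv2.COLOR_BGR2GRAY)[150:190,262:314]
m=(g<62).astype('u1');n,l,s,c=cv2.connectedComponentsWithStats(m);i=1+s[1:,4].argmax();ys,xs=np.where(l==i)
r=cv2.minAreaRect(np.c_[xs+262,ys+150].astype('f4'));bp=cv2.boxPoints(r);print(r,[p2w(ct,'top',*p,45).round() for p in bp])
```

```text
jar [453.5  26.9  55. ]
[array([650., -39.,   0.]), array([644.,  95.,   0.]), array([646., -34.,  45.]), array([639.,  90.,  45.])]
top jar [452.9  25.6  55. ] box [685.   26.8  45. ]
((298.5, 181.0), (2.0, 15.0), 90.0) [array([645.,  17.,  45.]), array([645., -34.,  45.]), array([639., -34.,  45.]), array([638.,  17.,  45.])]
```

```bash
python3 -m creep '[{"translation":[-1,1.7,20],"angular":[0,0,0],"jaw":0.1},{"translation":[-1,1.7,50],"angular":[0,0,0],"jaw":0.1},{"translation":[-1,1.7,80],"angular":[0,0,0],"jaw":0.1},{"translation":[-1,1.7,95],"angular":[0,0,0],"jaw":0.1},{"translation":[-1,1.7,101],"angular":[0,0,0],"jaw":0.1},{"translation":[-1,1.7,104],"angular":[0,0,0],"jaw":0.1},{"translation":[-1,1.7,105],"angular":[0,0,0],"jaw":0.1},{"translation":[-1,1.7,105],"angular":[0,0,0],"jaw":0.1}]'
```

```text
t: 34.15
ee_pos: [571.9, 27.1, 1.6]
orientation: [-0.088, 3.139, -0.0]
ft_force: [-0.5, -0.2, -1.7]
width: 22.4
grasp_force: 29.8
```

```bash
python3 -m creep '[{"translation":[0,0,0],"angular":[0,0,0],"jaw":0.1},{"translation":[0,0,0.5],"angular":[0,0,0],"jaw":0.1},{"translation":[0,0,0.5],"angular":[0,0,0],"jaw":0.35},{"translation":[0,0,0.5],"angular":[0,0,0],"jaw":0.5},{"translation":[0,0,0.5],"angular":[0,0,0],"jaw":0.6},{"translation":[0,0,0.5],"angular":[0,0,0],"jaw":0.6},{"translation":[0,0,0.5],"angular":[0,0,0],"jaw":0.6},{"translation":[0,0,0.5],"angular":[0,0,0],"jaw":0.6}]'
python3 -m creep '[{"translation":[0,0,-15],"angular":[0,0,0],"jaw":0.6},{"translation":[0,0,-50],"angular":[0,0,0],"jaw":0.6},{"translation":[0,0,-100],"angular":[0,0,0],"jaw":0.8},{"translation":[0,0,-105],"angular":[0,0,0],"jaw":0.8},{"translation":[0,0,-105],"angular":[0,0,0],"jaw":0.8},{"translation":[0,0,-105],"angular":[0,0,0],"jaw":0.8},{"translation":[0,0,-105],"angular":[0,0,0],"jaw":0.8},{"translation":[0,0,-105],"angular":[0,0,0],"jaw":0.8}]'
python3 - <<'E'
from h import *
im,ci=snap('wrist','w11.png')
for e in ctrl.look_for('wrist','incense_holder')[:2]:
    l,t,r,b=e['rect'];print(e['score'],np.round(e['rect']),[p2w(ci,'wrist',(l+r)/2,(t+b)/2,z).round() for z in(3,15)])
print('pred top/foot',w2p(ci,'wrist',[571.5,27,38]),w2p(ci,'wrist',[571.5,27,3]))
go(659,-195,110,-51.2)
E
```

```text
t: 35.15
ee_pos: [571.5, 27.2, 0.4]
orientation: [0.088, -3.14, -0.0]
ft_force: [1.3, -0.6, 1.0]
width: 52.9
grasp_force: 0.0
t: 36.15
ee_pos: [571.0, 27.1, 104.6]
orientation: [0.088, -3.139, -0.0]
ft_force: [-0.1, -0.2, -0.4]
width: 70.3
grasp_force: 0.0
0.56 [246. 172. 306. 232.] [array([571.,  29.,   3.]), array([567.,  29.,  15.])]
pred top/foot [274.02157409 214.90539356] [274.02939778 203.38548586]
pos [571.2  27.2 104.9] phi 93.2 j6 -1.6 w 70.0 t 36.25 | T [-75.2, -226.7, -5.1] rotz 2.521 tilt [ 0.    -0.001  0.   ] rows 3.8 rotrows 13.5
```

```bash
python3 -m creep '[{"translation":[-10,-28,-5],"angular":[0,0,0.18],"jaw":0.9},{"translation":[-20,-56,-5],"angular":[0,0,0.36],"jaw":0.9},{"translation":[-30,-84,-5],"angular":[0,0,0.54],"jaw":0.9},{"translation":[-40,-112,-5],"angular":[0,0,0.72],"jaw":0.9},{"translation":[-50,-140,-5],"angular":[0,0,0.9],"jaw":0.9},{"translation":[-60,-168,-5],"angular":[0,0,1.08],"jaw":0.9},{"translation":[-70,-200,-5],"angular":[0,0,1.26],"jaw":0.9},{"translation":[-75,-227,-5],"angular":[0,0,1.44],"jaw":0.9}]'
python3 -c "
from h import *
go(659,-195,90,-51.2)"
```

```text
t: 37.25
ee_pos: [659.5, -196.4, 110.2]
orientation: [-2.012, -2.413, 0.0]
ft_force: [-0.3, -0.2, -0.2]
width: 79.4
grasp_force: 0.0
pos [ 659.5 -196.4  110.2] phi 10.4 j6 -0.49 w 79.4 t 37.25 | T [1.5, -0.2, 20.2] rotz 1.074 tilt [-0. -0.  0.] rows 0.3 rotrows 5.8
```

```bash
python3 -m creep '[{"translation":[0,0,5],"angular":[0,0,0.18],"jaw":0.9},{"translation":[0,0,10],"angular":[0,0,0.36],"jaw":0.9},{"translation":[0,0,15],"angular":[0,0,0.54],"jaw":0.9},{"translation":[0,0,20],"angular":[0,0,0.72],"jaw":0.9},{"translation":[0,0,20],"angular":[0,0,0.9],"jaw":0.9},{"translation":[0,0,20],"angular":[0,0,1.07],"jaw":0.9},{"translation":[0,0,20],"angular":[0,0,1.07],"jaw":0.9},{"translation":[0,0,20],"angular":[0,0,1.07],"jaw":0.9}]'
python3 - <<'E'
from h import *
im,ci=snap('wrist','w12.png');np.save('ci12.npy',ci,allow_pickle=True)
for e in ctrl.look_for('wrist','sunglasses')[:2]:print(e['score'],np.round(e['rect']))
o=ctrl.get_obs();M=rot(o)
for x,y in((68,-16),(68,16),(-68,-16),(-68,16),(0,0)):print((x,y),w2p(ci,'wrist',np.r_[659+M[0,0]*x+M[0,1]*y,-195+M[1,0]*x+M[1,1]*y,38]).round())
go(659,-195,2,-51.2)
E
```

```text
t: 38.25
ee_pos: [659.0, -195.3, 90.3]
orientation: [-2.956, -1.064, 0.0]
ft_force: [-0.6, 0.2, -0.1]
width: 79.2
grasp_force: 0.0
0.84 [250. 132. 294. 295.]
(68, -16) [252. 131.]
(68, 16) [296. 131.]
(-68, -16) [255. 294.]
(-68, 16) [292. 294.]
(0, 0) [274. 219.]
pos [ 659.1 -195.3   90.4] phi -50.5 j6 0.58 w 79.0 t 38.35 | T [0.1, -0.2, 88.4] rotz 0.013 tilt [-0.  0.  0.] rows 1.4 rotrows 0.1
```

View pics/w12.png

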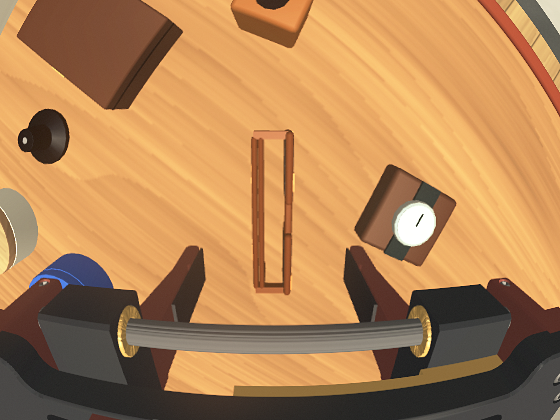

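The glasses fit the prediction: corners at (252,131) and (290,294), with the centre about 1 px left of the axis. The watch stand's near edge is at column ~357, so I'll descend with the jaws partly closed.

```bash
python3 -m creep '[{"translation":[0,-1,10],"angular":[0,0,0.01],"jaw":0.6},{"translation":[0,-1,20],"angular":[0,0,0.01],"jaw":0.6},{"translation":[0,-1,40],"angular":[0,0,0.01],"jaw":0.6},{"translation":[0,-1,70],"angular":[0,0,0.01],"jaw":0.6},{"translation":[0,-1,85],"angular":[0,0,0.01],"jaw":0.6},{"translation":[0,-1,88.5],"angular":[0,0,0.01],"jaw":0.6},{"translation":[0,-1,88.5],"angular":[0,0,0.01],"jaw":0.6},{"translation":[0,-1,88.5],"angular":[0,0,0.01],"jaw":0.5}]'
python3 -m creep '[{"translation":[0,0,0],"angular":[0,0,0],"jaw":0.4},{"translation":[0,0,0],"angular":[0,0,0],"jaw":0.3},{"translation":[0,0,0],"angular":[0,0,0],"jaw":0.25},{"translation":[0,0,0],"angular":[0,0,0],"jaw":0.25},{"translation":[0,0,0],"angular":[0,0,0],"jaw":0.25},{"translation":[0,0,0],"angular":[0,0,0],"jaw":0.25},{"translation":[0,0,0],"angular":[0,0,0],"jaw":0.25},{"translation":[0,0,-3],"angular":[0,0,0],"jaw":0.25}]'
python3 -c "
from h import *
go(688,27,130,1)"
```

```text
t: 39.35
ee_pos: [659.2, -194.7, 3.0]
orientation: [2.962, 1.044, 0.002]
ft_force: [-0.2, 0.3, 0.5]
width: 46.2
grasp_force: 0.0
t: 40.35
ee_pos: [658.2, -194.5, 4.8]
orientation: [-2.963, -1.044, 0.001]
ft_force: [-0.8, -0.0, -0.5]
width: 31.1
grasp_force: 30.0
pos [ 658.2 -194.5    4.8] phi -51.2 j6 0.59 w 31.1 t 40.35 | T [162.0, -153.9, -125.2] rotz -0.91 tilt [-0.  0.  0.] rows 4.1 rotrows 4.9
```

```bash
python3 -m creep '[{"translation":[0,0,-30],"angular":[0,0,0],"jaw":0.25},{"translation":[0,0,-75],"angular":[0,0,0],"jaw":0.25},{"translation":[0,0,-115],"angular":[0,0,0],"jaw":0.25},{"translation":[25,-24,-125],"angular":[0,0,-0.15],"jaw":0.25},{"translation":[55,-52,-125],"angular":[0,0,-0.3],"jaw":0.25},{"translation":[85,-81,-125],"angular":[0,0,-0.45],"jaw":0.25},{"translation":[115,-110,-125],"angular":[0,0,-0.6],"jaw":0.25},{"translation":[140,-133,-125],"angular":[0,0,-0.75],"jaw":0.25}]'
python3 -c "
from h import *
go(688,27,130,1)"
```

```text
t: 41.35
ee_pos: [683.9, -1.5, 129.7]
orientation: [-2.368, -2.063, 0.001]
ft_force: [-0.7, -0.3, -0.4]
width: 31.2
grasp_force: 30.0
pos [683.9  -1.5 129.7] phi -7.9 j6 0.12 w 31.2 t 41.35 | T [28.8, 0.2, -0.3] rotz -0.155 tilt [-0.001  0.     0.   ] rows 0.5 rotrows 0.8
```

```bash
python3 -m creep '[{"translation":[15,0,0],"angular":[0,0,-0.1],"jaw":0.25},{"translation":[28,0,0],"angular":[0,0,-0.155],"jaw":0.25},{"translation":[28.5,0,0],"angular":[0,0,-0.155],"jaw":0.25},{"translation":[28.5,0,0],"angular":[0,0,-0.155],"jaw":0.25},{"translation":[28.5,0,0],"angular":[0,0,-0.155],"jaw":0.25},{"translation":[28.5,0,0],"angular":[0,0,-0.155],"jaw":0.25},{"translation":[28.5,0,0],"angular":[0,0,-0.155],"jaw":0.25},{"translation":[28.5,0,0],"angular":[0,0,-0.155],"jaw":0.25}]'
python3 - <<'E'
from h import *
im,ci=snap('wrist','w13.png');np.save('ci13.npy',ci,allow_pickle=True)
cv2.imwrite('pics/w13c.png',cv2.resize(cv2.imread('pics/w13.png')[60:360,100:460],(720,600),interpolation=cv2.INTER_CUBIC))
go(688,27,47,1)
E
```

```text
t: 42.35
ee_pos: [688.2, 24.9, 130.0]
orientation: [2.208, 2.234, -0.0]
ft_force: [0.2, -0.4, -0.7]
width: 31.2
grasp_force: 30.0
pos [688.2  25.  130. ] phi 0.7 j6 0.01 w 31.4 t 42.4 | T [2.0, -0.1, 83.0] rotz -0.006 tilt [-0.  0.  0.] rows 1.3 rotrows 0.0
```

View pics/w13c.png

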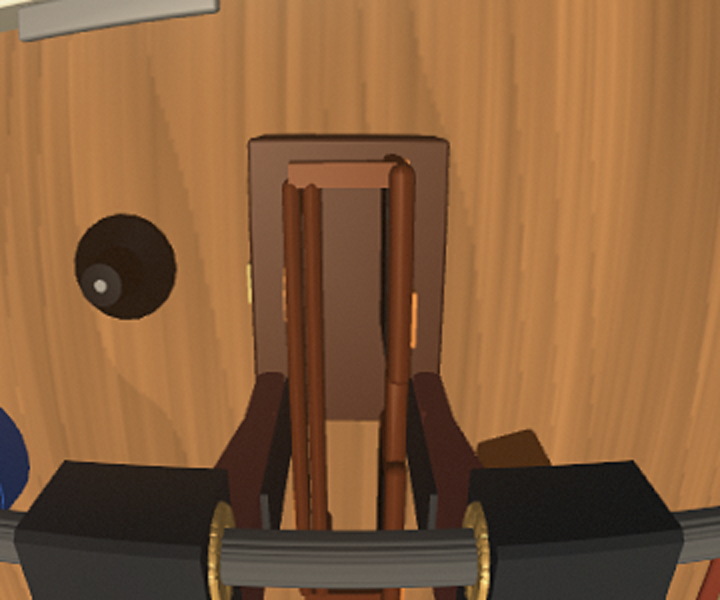

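The crop shows the lid's far edge at row 138 (columns 250–448) and its near edge at row ~420. The glasses' far end is at row ~163 (columns 285–413). I'll compute the offsets.

Run:
```python
from h import *
ci=np.load('ci13.npy',allow_pickle=True).item()
f=lambda u,v,z:p2w(ci,'wrist',100+u/2,60+v/2,z)[:2].round(1)
print('lid far',f(250,140,45),f(448,139,45),'near',f(345,420,45),'L@300',f(253,300,45),'R@300',f(442,300,45))
print('glasses far end',f(288,162,167),f(412,162,167))
```

```text
lid far [646.1  92.1] [729.1  93.5] near [687.4 -36.7] L@300 [646.   21.9] R@300 [729.6  22.9]
glasses far end [673.3  93. ] [702.   93.4]
```

```bash
python3 -m creep '[{"translation":[3,0,20],"angular":[0,0,0],"jaw":0.25},{"translation":[3,0,45],"angular":[0,0,0],"jaw":0.25},{"translation":[3,0,65],"angular":[0,0,0],"jaw":0.25},{"translation":[3,0,75],"angular":[0,0,0],"jaw":0.25},{"translation":[3,0,80],"angular":[0,0,0],"jaw":0.25},{"translation":[3,0,82],"angular":[0,0,0],"jaw":0.25},{"translation":[3,0,83],"angular":[0,0,0],"jaw":0.25},{"translation":[3,0,83],"angular":[0,0,0],"jaw":0.25}]'
```

```text
t: 43.4
ee_pos: [688.6, 28.1, 47.7]
orientation: [2.208, 2.234, 0.001]
ft_force: [0.5, -0.6, 0.1]
width: 31.3
grasp_force: 30.0
```

Half a millimetre lower, then release gently and lift.

```bash
python3 -m creep '[{"translation":[0,0,0.5],"angular":[0,0,0],"jaw":0.25},{"translation":[0,0,0.5],"angular":[0,0,0],"jaw":0.25},{"translation":[0,0,0.5],"angular":[0,0,0],"jaw":0.4},{"translation":[0,0,0.5],"angular":[0,0,0],"jaw":0.5},{"translation":[0,0,0.5],"angular":[0,0,0],"jaw":0.6},{"translation":[0,0,0.5],"angular":[0,0,0],"jaw":0.6},{"translation":[0,0,0.5],"angular":[0,0,0],"jaw":0.6},{"translation":[0,0,0.5],"angular":[0,0,0],"jaw":0.6}]'
python3 -m creep '[{"translation":[0,0,-15],"angular":[0,0,0],"jaw":0.6},{"translation":[0,0,-50],"angular":[0,0,0],"jaw":0.6},{"translation":[0,0,-90],"angular":[0,0,0],"jaw":0.6},{"translation":[-20,0,-130],"angular":[0,0,0],"jaw":0.6},{"translation":[-50,0,-160],"angular":[0,0,0],"jaw":0.6},{"translation":[-70,0,-160],"angular":[0,0,0],"jaw":0.6},{"translation":[-70,0,-160],"angular":[0,0,0],"jaw":0.6},{"translation":[-70,0,-160],"angular":[0,0,0],"jaw":0.6}]'
python3 - <<'E'
from h import *
im,ci=snap('wrist','w14.png');o=ctrl.get_obs();print(o['ee_pos'])
f=lambda u,v,z:p2w(ci,'wrist',u,v,z)[:2].round()
for n,z in(('sunglasses',83),('incense_holder',6),('compact',17),('hairbrush',18)):
    for e in ctrl.look_for('wrist',n)[:1]:
        l,t,r,b=e['rect'];print(n,round(e['score'],2),np.round(e['rect']),f((l+r)/2,(t+b)/2,z))
E
```

```text
t: 44.4
ee_pos: [688.1, 28.1, 46.4]
orientation: [-2.208, -2.235, 0.0]
ft_force: [0.9, 0.3, 0.1]
width: 52.5
grasp_force: 0.0
t: 45.4
ee_pos: [688.0, -41.3, 204.8]
orientation: [-2.207, -2.233, 0.002]
ft_force: [0.5, 0.4, -0.4]
width: 52.9
grasp_force: 0.0
[688.10394745 -41.05369196 204.84732148]
sunglasses 0.91 [256.  60. 295. 195.] [688.  26.]
incense_holder 0.7 [159. 103. 202. 147.] [573.  28.]
```

View pics/w14.png

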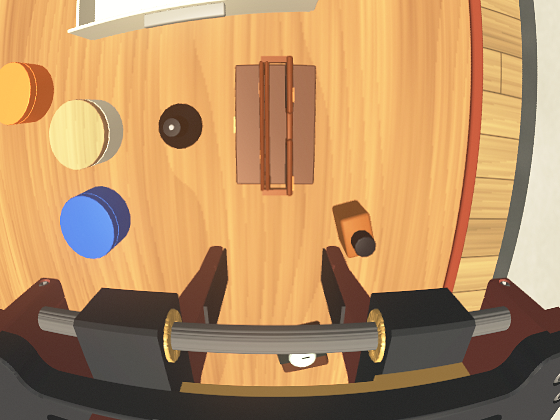

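The glasses stand centred along the lid, with the centre measured at (688,26) and the lid's centre at (688,28). The holder stands upright at (573,28), between the jar at (80,134) and the box at (275,124), and the perfume is untouched. I'm handing in the job.

```bash
python3 -c "
from workcell import ctrl
print(ctrl.close_job())"
```

```text
the job is handed in; nothing more can be done
None
```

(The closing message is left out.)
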